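# Clamp a cradle strip to a painting panel with the ratchet clamp

### The job

Lift the steel retaining bar out of the strip rack's two brackets and lay it on the table, then take the dark wooden strip out and stand it on the clamp bed along the edge of the painting panel, centred, upright and let go. Then pump the red lever handle back and forth until the ratchet has pushed the orange sprung pad up against the strip, which is pressed against the panel, and the pad is clearly pushed in on its springs, but stop before the pad is squeezed fully home. Move the jaw only with the lever, leave the pale strip in the rack, and do not bump the light bar or disturb the other things.

Things in the scene. Friction and masses are not known exactly. Their poses are not given: they have to be found in the camera images.
- clamp: Ratchet clamp fixed to the table: plywood bed 260 (x) by 430 (y) by 18 mm. Origin: centre of the bed's underside, z up. In its frame the ratchet axis stands at x 40, y -120 mm; the blue jaw slides to +y, carrying the orange pad, towards the panel at the +y end.
- panel: Grey painted panel, 150 (x) by 110 (y) by 12 mm, fixed on the bed against a fence; axes as the clamp's. Origin: middle of its glue edge (straight, along x, facing the jaw) at the level of the bed's top, 18 mm above the table; the panel extends to +y. A strip pressed against the edge has its centre line at y -10 mm. At the start the pad face is 55 to 72 mm from the edge (varies).
- pad_face (a point): Centre of the front face of the orange pad (90 mm wide in x, 24 mm tall from 20 to 44 mm above the table), facing +y of the clamp. Two yellow pins guide the pad in the blue jaw, 25 mm behind it.
- pad (a joint): How far the orange pad is pushed back into the jaw on its springs, in m: 0 free, 0.024 fully home. About 3 N to start it moving, then 0.45 N per mm.
- jaw: Blue jaw on a steel rack, 70 mm wide (x), top 54 mm above the table; slides to the clamp's +y, 11 mm for each tooth of the ratchet, at most 80 mm. A pawl keeps it from going back, but under load it settles back up to 2 mm at the end of each stroke. Origin: at the start that of the clamp; it moves with the jaw. Not to be pushed by hand.
- wheel: Steel ratchet wheel under the lever, 14 teeth, about 80 mm across, 36 to 48 mm above the table; turns anticlockwise from above, one tooth a stroke. Origin: on its axis, at table level. Not to be turned by hand.
- lever (a joint): Lever angle in rad: 0 back stop, 0.60 forward stop, growing anticlockwise from above. At 0.30 it points straight to the clamp's -x; growing swings the handle to the clamp's -y. Stays where left. A full forward stroke (from below 0.05 to above 0.55) advances the wheel one tooth; the way back clicks over the next tooth and moves nothing. About 2 to 6 N at the handle.
- lever_pivot (a point): Point on the lever's upright axis, 105 mm above the table, level with lever_grip.
- lever_grip (a point): Middle of the part to hold on the red upright handle at the lever's end: a round post of diameter 18 mm, from 64 to 130 mm above the table, 150 mm from lever_pivot; this point is 105 mm above the table.
- lamp: White light bar fixed over the handle: x -125 to -85, y -220 to -20 mm in the clamp's frame, underside 220 mm above the table (handle's mid position x -110, y -120); arm and thin post at x 115, y -195. It blocks an upright tool at the handle; one tilted 30 to 45 degrees, coming from the clamp's -x side and pointing to +x and down, passes. Origin as the clamp's.
- rack: Low wooden strip rack fixed to the table, 160 (x) by 220 (y) by 12 mm. Origin: centre of its underside. Two slots for strips run along x at y -40 and +40 mm, made by cheeks up to 30 mm above the table at x -55 and 55. Two brackets at y -90 and 90, open at the top, 18 mm wide inside (x), seat 53 and cheeks 75 mm above the table.
- bar: Steel retaining bar, loose, 220 mm long (its y) by 14 wide (x) by 18 mm tall, 0.18 kg, lying along the rack's y in the two brackets above both strips. Origin: centre of its underside (53 mm above the table at the start).
- dark_strip: Dark brown wooden strip, loose, 150 mm long (its x) by 20 thick (y) by 38 mm tall (z), about 0.09 kg, standing on edge in one of the two slots. Origin: centre of its underside (12 mm above the table at the start).
- pale_strip: Pale wooden strip of the same size in the other slot; it stays there.
- oil_bottle: Amber bottle, 66 mm across, 200 tall; bystander.
- glue_bottle: White squeeze bottle, 52 mm across, 140 tall; bystander.
- brush_mug: Blue mug, 80 mm across, 95 tall; bystander.
- paint_dish: White bowl, 100 mm across, 35 tall; bystander.
- tape_roll: Yellow roll of tape lying flat, 90 mm across, 24 tall; bystander.
- sanding_block: Cork sanding block, 70 by 45 by 30 mm, lying on the panel near the fence; bystander.
- palette_knife: Palette knife, 200 mm long, lying flat; bystander.
Mind the look-alikes: they are no part of the job. What is meant by the bar is not blue or turquoise, and is the larger of those in its own colour.

How it is judged:
By the outcome, as a careful person would: the job done as asked, in the order asked, and still so for the second after the job is handed in, with the robot touching nothing.
It also fails if it takes over 72 s, if anything falls off the work surface, if the arm or the gripper's body presses on something with over 40 N, if the wrist force passes 120 N, or if a joint passes its speed limit or range.

### The arm

A 6-joint arm with a two-finger parallel gripper is mounted at the origin on the work surface. World frame = base frame: x ahead of the robot, y to its left, z up, the work surface at z = 0. Lengths are in mm, angles in rad, forces in N, time in s.
With the tool pointing down it reaches from about 275 to 1000 mm from the base axis. Payload 8.4 kg.
Tool frame: the origin (TCP) lies on the centre line of the jaws, within the pads' length; the fingertips stand r.tip_reach ahead of it and the grasp point (between the pads) lies 11 mm behind it (r.tip_reach is the distance from the TCP to the fingertips, in mm); z points along the fingers, y is the line along which they close (so a half turn about z gives the same grasp; the last joint's range is limited). The gripper opens to 85 mm and grips with 20 to 120 N. Pads are 22 mm wide; open, the fingers measure 114 mm over their backs; the gripper's body (76 mm by 85 mm) begins 54 mm behind the grasp point. The pads swing forward as they close: fully open they stand 13 mm farther back than shut.
Start: joints at [-1.18, 0.353, 1.633, -0, 1.155, -0.002], TCP at [239.234, -577.404, 239.281] pointing down, gripper open.
Joint ranges: [-2.63, 2.63], [-0.92, 2.1], [0.06, 2.66], [-1.3, 4.44], [0, 2.69], [-3.02, 3.02]. Speed limits (rad/s): [2.22, 2.22, 2.79, 3.14, 3.14, 3.14].

### API

Orientations are given as [roll, pitch, yaw] about the fixed x, y, z axes, in that order (R = Rz(yaw) Ry(pitch) Rx(roll)).
In Python, from rig import r gives the robot as it stands.
- The arm moves only by the tool carry_out, never from a script. Its argument "targets" is a list of rows, each an object with "dp": the shift along the tool's x, y, z in mm, a list of three; "yaw": the turn about the tool's z in degrees. A call has 1 to 12 rows; each row is the pose to reach, as a shift and turn from the pose commanded when the call began, along the tool's axes at that moment; what a row does not reach only later rows make up. A row lasts 1/8 s, in which the tool goes at most 62.5 mm and 10.7 degrees, less where a joint would pass 70% of its speed; a pose out of reach is approached as far as the arm can. A call with a gripper value outside its range is refused whole. "fingers" is the opening, from -1 (shut) to 1 (fully open), so that 0 is half open, set as the call begins (left out, the last holds). The fingers move at their own pace and stop on an object; "grip_force" is the grip in N (left out, the last holds). Time passes only in rows, so rows that repeat a pose let the fingers close. It gives the time, the measured TCP pose, the force, the opening and the grip force at its end, in the units of the state.
- r.sense(): the state, without advancing time (a new reading comes with each control period).
- r.grab_frame(name): name is "side" or "top"; returns the picture (384x512x3 uint8, red, green, blue); there is no depth.
- r.get_calibration(name): a dict with "fx", "fy", "cx", "cy" (pixels), "dist_coeffs" ([k1, k2, p1, p2, k3] as OpenCV has them; the pictures are not rectified), "rvec" (rotation vector, rad) and "tvec" (3), from world to camera coordinates, as OpenCV has them. Camera axes: x right, y down, z forward; pixel columns grow to the right and rows downward; lengths in mm; the calibration is good to about 2 mm. A picture is of the moment at which its call begins. get_calibration takes no time and is no camera call.
- r.sign_off(): hands the job in; it is judged then, once.
The state is a dict: "clock": time; "qpos": joint angles; "qvel": joint speeds; "joint_efforts": joint torques, N m; "eef_pos": TCP position; "tcp_rot": TCP orientation; "contact_force": force on the tool from outside, world axes, zero at the start; "wrist_torque": the same for the moment, N m; "opening": opening from 0.0 (shut) to 1.0 (fully open); "grasp_force": force on a finger pad.
Only numpy, scipy, OpenCV 4.12 (cv2) and the standard library are available. Lean on these libraries where they do the work, as an engineer would, in place of code of your own. Each camera call takes 0.05 s, during which the arm holds its last target. There are 200 camera calls.

## Working session

There is one attempt and no reset: what is moved stays moved. The work goes in short steps, Python scripts to look and compute and a tool call to move; the robot and the scene stay as the last step left them, time stands still between calls to the robot, and variables do not carry over. Pictures are saved under pics/ and viewed, at most 10 in all, crops included, and the job is handed in when it is done.

Besides the shell and the picture viewer there is one more tool, called after "Call:" by a JSON object that holds its "name" and its "arguments", one argument or row to a line. carry_out: Moves the arm, as the interface text tells. Its arguments: {"type":"object","properties":{"targets":{"type":"array","items":{"type":"object","properties":{"dp":{"type":"array","items":{"type":"number"}},"yaw":{"type":"number"}}}},"fingers":{"type":"number"},"grip_force":{"type":"number"}},"required":["targets"]}

```bash
ls; mkdir -p pics
python3 - <<'E'
from rig import r
import cv2,json
print(r.sense(), r.tip_reach)
for n in("side","top"):
    cv2.imwrite(f"pics/{n}0.png",cv2.resize(r.grab_frame(n)[:,:,::-1],(800,600),interpolation=cv2.INTER_CUBIC))
    print(r.get_calibration(n))
E
```

```text
pics
{'clock': 0.0, 'qpos': array([-1.18041194e+00,  3.53655339e-01,  1.63413950e+00, -2.48738610e-05,
        1.15521011e+00, -2.38261255e-03]), 'qvel': array([ 8.79622907e-04, -6.00588846e-04, -6.05890599e-04, -5.07293260e-05,
       -6.78143763e-04,  7.80741417e-06]), 'joint_efforts': array([-1.77830152e-03, -6.05261636e+01, -3.42063153e+01,  9.09610947e-06,
        9.50924645e-03, -4.13106000e-05]), 'eef_pos': array([ 239.03973936, -576.97070309,  238.55489449]), 'tcp_rot': array([-3.14018031e+00,  1.93773858e-05,  3.92777072e-01]), 'contact_force': array([-0.59246936, -0.37406372,  0.09110258]), 'wrist_torque': array([-0.03401718,  0.0071865 ,  0.01276619]), 'grasp_force': 0.0, 'opening': 1.0019959813439223} 8.0
{'fx': 353.0102280240469, 'fy': 353.0102280240469, 'cx': 254.7106156623312, 'cy': 186.10467785684526, 'dist_coeffs': array([-0.08675896,  0.        ,  0.        ,  0.        ,  0.        ]), 'rvec': array([ 0.46822279, -2.58288037,  1.38463527]), 'tvec': array([ 494.13774891,  141.16984701, 1178.11830977])}
{'fx': 448.2808576688015, 'fy': 448.2808576688015, 'cx': 254.3776554904593, 'cy': 193.99716858058255, 'dist_coeffs': array([-0.04135556,  0.        ,  0.        ,  0.        ,  0.        ]), 'rvec': array([ 2.17022798, -2.21514043,  0.07022682]), 'tvec': array([  38.58889183,  489.92310496, 1992.33652775])}
```

View pics/side0.png

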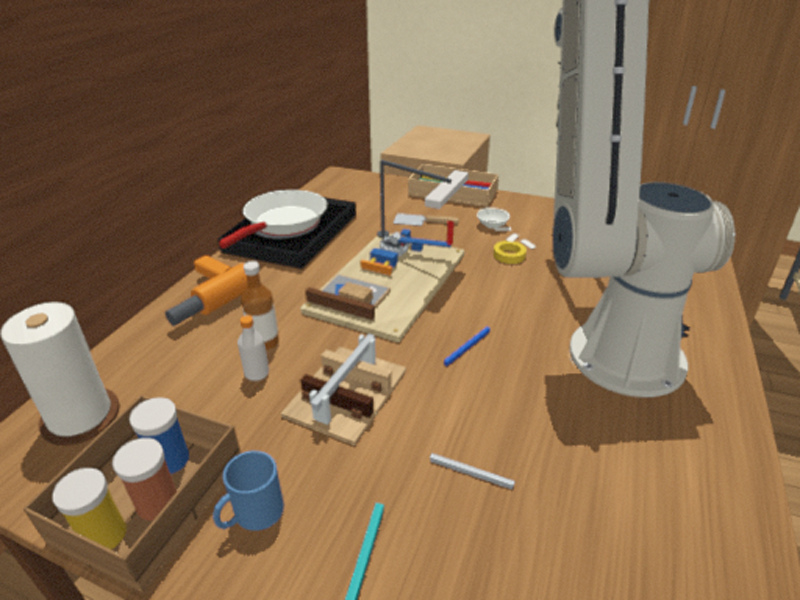

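View pics/top0.png

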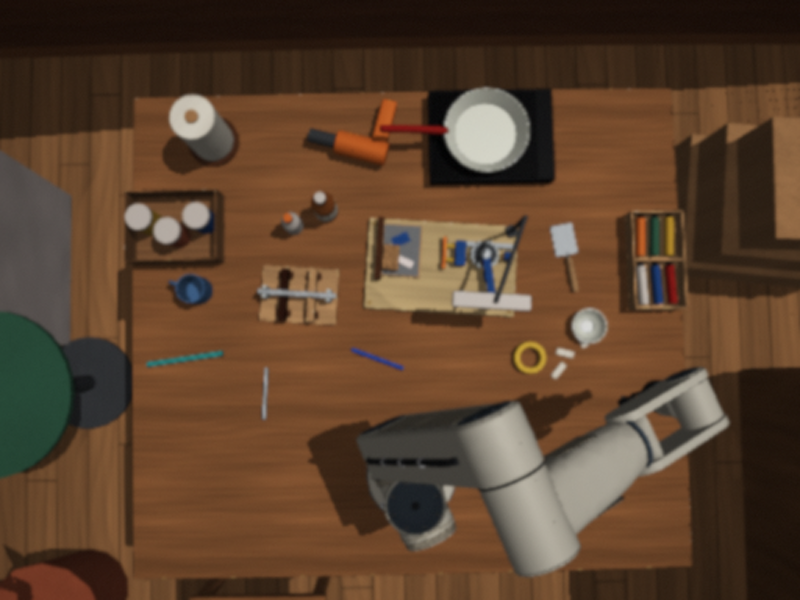

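```bash
cat > h.py <<'E'
import numpy as np,cv2
from rig import r
def cam(n):
    c=r.get_calibration(n);K=np.array([[c['fx'],0,c['cx']],[0,c['fy'],c['cy']],[0,0,1]])
    return K,np.array(c['dist_coeffs']),np.array(c['rvec'],float),np.array(c['tvec'],float)
def unproj(n,uv,z):
    K,d,rv,t=cam(n);R=cv2.Rodrigues(rv)[0]
    p=cv2.undistortPoints(np.array([[uv]],float),K,d)[0,0];ray=R.T@np.array([p[0],p[1],1]);o=-R.T@t
    return o+ray*(z-o[2])/ray[2]
def proj(n,P):
    K,d,rv,t=cam(n);return cv2.projectPoints(np.array(P,float).reshape(-1,3),rv,t,K,d)[0][:,0]
def crop(im,x0,y0,x1,y1,s):
    return cv2.resize(im[y0:y1,x0:x1],None,fx=s,fy=s,interpolation=cv2.INTER_CUBIC)
E
python3 - <<'E'
from h import *
a=r.grab_frame("top")[:,:,::-1];b=r.grab_frame("side")[:,:,::-1]
cv2.imwrite("pics/t1.png",crop(a,160,130,350,215,4.2))
o=np.zeros((500,800,3),np.uint8)
c=crop(b,190,95,305,220,4);o[:c.shape[0],:c.shape[1]]=c
c=crop(b,178,210,262,285,4);o[:c.shape[0],462:462+c.shape[1]]=c
cv2.imwrite("pics/s1.png",o)
E
```

```text
(no output)
```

View pics/t1.png

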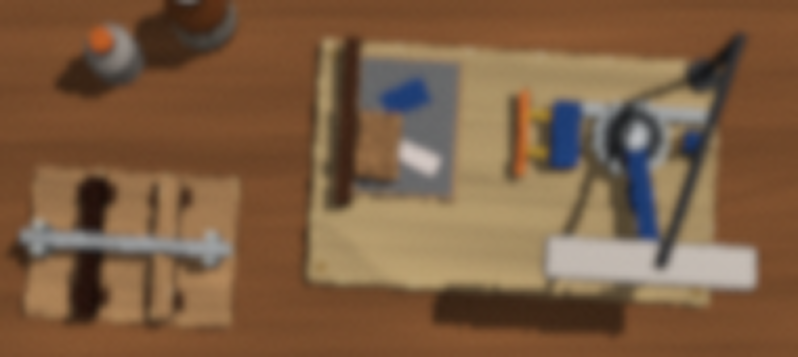

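View pics/s1.png

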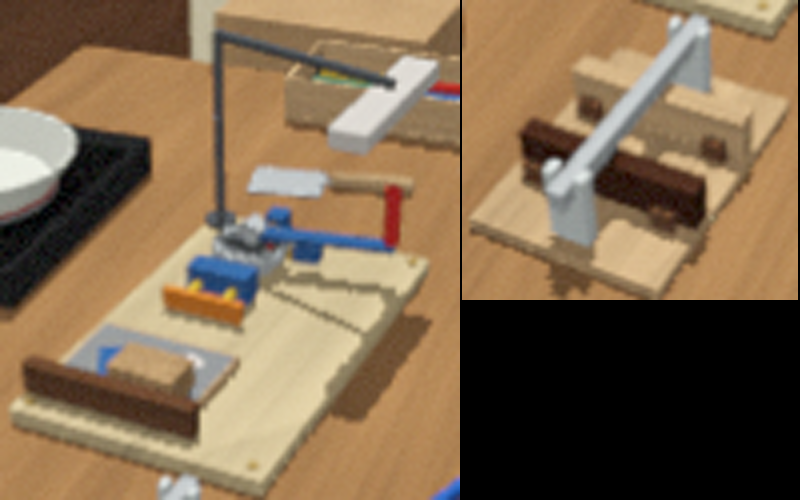

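```bash
cat > fit.py <<'E'
from h import *
from scipy.optimize import least_squares
def o(n,u,v):
    x0,y0,s={'t':(160,130,4.2),'c':(190,95,4),'k':(178-462/4,210,4)}[n]
    return ('top' if n=='t' else 'side'),np.array([x0+(u+.5)/s-.5,y0+(v+.5)/s-.5])
def T(p,l):
    c,s=np.cos(p[2]),np.sin(p[2]);return [p[0]+c*l[0]-s*l[1],p[1]+s*l[0]+c*l[1],l[2]]
def fit(obs,p0):
    O=[(l,)+o(*w) for l,w in obs]
    f=lambda p:np.concatenate([proj(n,T(p,l))[0]-uv for l,n,uv in O])
    s=least_squares(f,p0,x_scale=[1,1,.01],loss='soft_l1');return s.x,f(s.x).reshape(-1,2).round(1)
E
python3 - <<'E'
from fit import *
c,e=fit([((130,215,18),('t',318,38)),((-130,215,18),('t',307,284)),((130,-215,18),('t',717,65)),((-130,-215,18),('t',710,303)),
 ((-130,-215,18),('c',428,262)),((-130,215,18),('c',265,487)),((130,215,18),('c',14,404))],[600,-100,0]);print(c,e.tolist())
k,e=fit([((80,110,12),('t',36,165)),((80,-110,12),('t',240,178)),((-80,-110,12),('t',232,326)),((-80,110,12),('t',25,317)),
 ((80,110,12),('k',470,224)),((-80,110,12),('k',657,296)),((-80,-110,12),('k',789,100))],[550,300,0]);print(k,e.tolist())
def loc(p,w):
    c,s=np.cos(p[2]),np.sin(p[2]);d=w[:2]-p[:2];return np.array([c*d[0]+s*d[1],-s*d[0]+c*d[1]]).round(1)
for nm,w,z in [('pan',('t',460,62),30),('pan',('t',453,198),30),('pan',('c',239,362),30),('pan',('c',108,325),30),
  ('pad',('t',514,92),44),('pad',('t',514,175),44),('pad',('c',165,288),44),('pad',('c',243,303),44),('hdl top',('c',394,188),130),('hdl bot',('c',391,243),64)]:
    W=unproj(*o(*w),z);print(nm,W.round(),loc(c,W))
for nm,w,z in [('bar+y',('t',40,240),71),('bar-y',('t',215,248),71),('bar+y',('k',560,187),71),('bar-y',('k',697,22),71),('dark',('t',97,180),50),('dark',('t',84,318),50),('dark s',('k',525,124),50),('dark s',('k',706,183),50)]:
    W=unproj(*o(*w),z);print(nm,W.round(),loc(k,W))
W=unproj('top',(265/1.5625,393/1.5625),10);print('silver',W)
E
```

```text
[ 5.91349981e+02 -9.70504006e+01 -7.15323581e-02] [[0.3, 1.2], [-0.2, 0.2], [0.5, -0.3], [-0.1, 0.6], [0.1, -0.7], [-0.3, -1.0], [-1.4, 1.5]]
[ 5.21067389e+02  3.12748793e+02 -7.23621177e-02] [[-0.5, 0.7], [-0.4, 0.1], [-0.5, 0.4], [-0.2, -0.0], [-0.8, -1.0], [0.4, -1.2], [-0.0, -0.1]]
pan [711. -42.  30.] [115.2  63.4]
pan [565. -31.  30.] [-30.6  63.7]
pan [559. -24.  30.] [-37.4  70.1]
pan [706. -41.  30.] [110.1  63.6]
pad [675. -98.  44.] [83.7  5.2]
pad [587. -96.  44.] [-4.4  1.1]
pad [ 672. -106.   44.] [80.7 -3.1]
pad [ 586. -106.   44.] [-4.3 -9. ]
hdl top [ 472. -237.  130.] [-109.  -148.3]
hdl bot [ 473. -242.   64.] [-107.3 -152.6]
bar+y [526. 400.  71.] [-1.  87.1]
bar-y [514. 218.  71.] [  0.1 -95. ]
bar+y [528. 413.  71.] [ -0.5 100.5]
bar-y [511. 210.  71.] [  -2.4 -103.3]
dark [590. 343.  50.] [66.6 35.1]
dark [445. 358.  50.] [-78.9  39.8]
dark s [595. 345.  50.] [71.6 37.6]
dark s [443. 354.  50.] [-80.5  35.8]
silver [241.63703032 411.84500647  10.        ]
```

```bash
cat >> h.py <<'E'
def plan(p,yaw,*tg):
    """p: commanded TCP pos, yaw (tool down); tg: (x,y,z,yaw) world -> dp, yaw deg, all from p"""
    c,s=np.cos(yaw),np.sin(yaw);A=np.array([[c,s,0],[s,-c,0],[0,0,-1]])
    for t in tg: print(t,(A@(np.array(t[:3])-p)).round(1),round(-np.degrees(t[3]-yaw),1))
E
python3 -c "
from h import *
plan([239.2,-577.4,239.3],.3928,(350,-150,300,1.0),(520.5,312,250,1.499))
plan([520.5,312,250],1.499,(520.5,312,64,1.499),(385,300,150,1.499))"
```

```text
(350, -150, 300, 1.0) [ 266.  -352.4  -60.7] -34.8
(520.5, 312, 250, 1.499) [ 600.3 -714.   -10.7] -63.4
(520.5, 312, 64, 1.499) [  0.   0. 186.] -0.0
(385, 300, 150, 1.499) [ -21.7 -134.3  100. ] -0.0
```

Call:
{"name": "carry_out", "arguments": {
  "targets": [
    {"dp": [40, -48, -40], "yaw": 0},
    {"dp": [80, -95, -60], "yaw": -6},
    {"dp": [120, -143, -60], "yaw": -12},
    {"dp": [160, -190, -60], "yaw": -18},
    {"dp": [200, -238, -60], "yaw": -24},
    {"dp": [240, -286, -60], "yaw": -30},
    {"dp": [280, -333, -60], "yaw": -36},
    {"dp": [320, -381, -60], "yaw": -42},
    {"dp": [360, -428, -60], "yaw": -48},
    {"dp": [400, -476, -60], "yaw": -54},
    {"dp": [440, -524, -50], "yaw": -60},
    {"dp": [480, -571, -40], "yaw": -63.4}
  ],
  "fingers": 0
}}

```text
clock: 1.7
eef_pos: [461.1, 125.5, 281.1]
tcp_rot: [3.141, -0.0, 1.502]
contact_force: [-0.1, -1.0, 0.9]
opening: 0.499
grasp_force: 0.0
```

Call:
{"name": "carry_out", "arguments": {
  "targets": [
    {"dp": [50, 12, 0]},
    {"dp": [105, 25, 10]},
    {"dp": [150, 36, 30]},
    {"dp": [182, 43.3, 60]},
    {"dp": [182, 43.3, 110]},
    {"dp": [182, 43.3, 150]},
    {"dp": [182, 43.3, 165]},
    {"dp": [182, 43.3, 165]}
  ]
}}

```text
schema error: expected keys dp, yaw
```

Run:
```python
from h import *
print(r.sense()['eef_pos'],r.sense()['contact_force'])
a=r.grab_frame("top")[:,:,::-1];b=r.grab_frame("side")[:,:,::-1]
A=crop(a,150,150,230,230,5);B=crop(b,160,190,280,290,3.3)
o=np.zeros((400,800,3),np.uint8);o[:,:400]=A;o[:330,404:800]=B
cv2.imwrite("pics/g1.png",o)
```

```text
[461.06722494 125.47745221 281.14074177] [-0.09775397 -0.95844151  0.86242997]
```

View pics/g1.png

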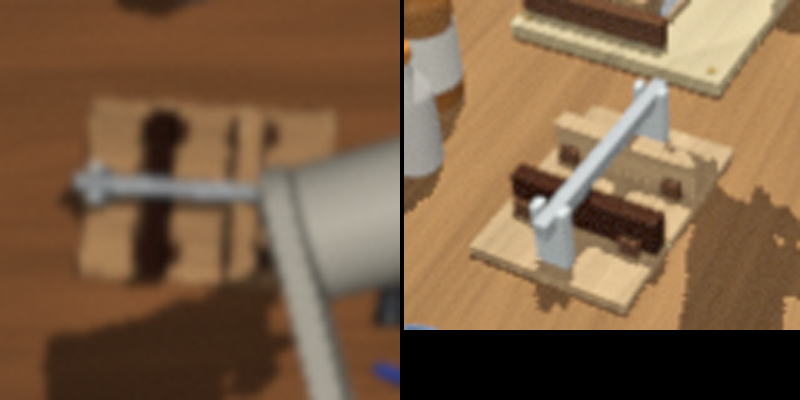

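Call:
{"name": "carry_out", "arguments": {
  "targets": [
    {"dp": [50, 12, 0], "yaw": 0},
    {"dp": [105, 25, 10], "yaw": 0},
    {"dp": [150, 36, 30], "yaw": 0},
    {"dp": [182, 43.3, 60], "yaw": 0},
    {"dp": [182, 43.3, 110], "yaw": 0},
    {"dp": [182, 43.3, 150], "yaw": 0},
    {"dp": [182, 43.3, 170], "yaw": 0},
    {"dp": [182, 43.3, 170], "yaw": 0}
  ]
}}

```text
clock: 2.8
eef_pos: [515.9, 300.5, 109.5]
tcp_rot: [-3.139, 0.002, 1.499]
contact_force: [-0.6, -0.8, 1.0]
opening: 0.502
grasp_force: 0.0
```

Run:
```python
from h import *
print(r.sense()['eef_pos'],r.sense()['contact_force'])
b=r.grab_frame("side")[:,:,::-1]
cv2.imwrite("pics/g2.png",crop(b,160,180,280,290,5))
```

```text
[515.86826742 300.46302391 109.49395422] [-0.59225674 -0.82751143  1.00951126]
```

View pics/g2.png

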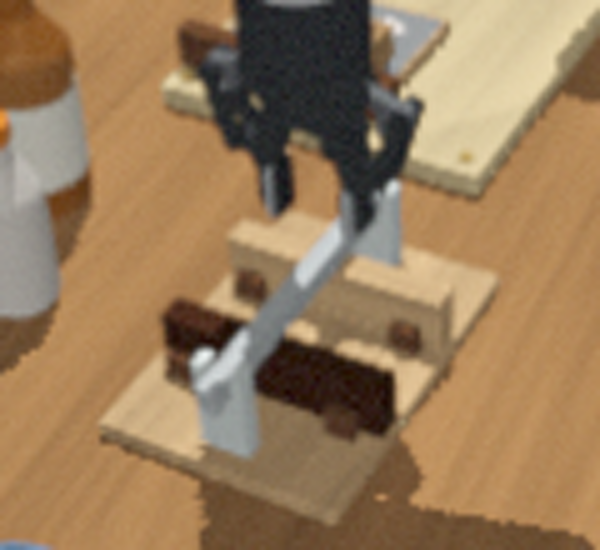

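Call:
{"name": "carry_out", "arguments": {
  "targets": [
    {"dp": [12, 3.8, 10], "yaw": 0},
    {"dp": [12, 3.8, 25], "yaw": 0},
    {"dp": [12, 3.8, 40], "yaw": 0},
    {"dp": [12, 3.8, 45], "yaw": 0},
    {"dp": [12, 3.8, 45], "yaw": 0}
  ]
}}

```text
clock: 3.48
eef_pos: [521.2, 313.1, 65.4]
tcp_rot: [-3.141, 0.001, 1.499]
contact_force: [0.5, 0.0, 0.1]
opening: 0.501
grasp_force: 0.0
```

Call:
{"name": "carry_out", "arguments": {
  "targets": [
    {"dp": [0, 0, 0], "yaw": 0},
    {"dp": [0, 0, 0], "yaw": 0},
    {"dp": [0, 0, 0], "yaw": 0},
    {"dp": [0, 0, 0], "yaw": 0}
  ],
  "fingers": -1,
  "grip_force": 40
}}

```text
clock: 3.98
eef_pos: [522.0, 313.6, 66.7]
tcp_rot: [3.141, -0.001, 1.499]
contact_force: [-0.1, -1.5, 5.5]
opening: 0.148
grasp_force: 41.8
```

Call:
{"name": "carry_out", "arguments": {
  "targets": [
    {"dp": [0, 0, -15], "yaw": 0},
    {"dp": [0, 0, -35], "yaw": 0},
    {"dp": [0, 0, -55], "yaw": 0},
    {"dp": [-6, -35, -65], "yaw": 0},
    {"dp": [-12, -75, -65], "yaw": 0},
    {"dp": [-19, -110, -60], "yaw": 0},
    {"dp": [-23.4, -135.6, -45], "yaw": 0},
    {"dp": [-23.4, -135.6, -10], "yaw": 0},
    {"dp": [-23.4, -135.6, 20], "yaw": 0},
    {"dp": [-23.4, -135.6, 40], "yaw": 0},
    {"dp": [-23.4, -135.6, 44], "yaw": 0},
    {"dp": [-23.4, -135.6, 44], "yaw": 0}
  ]
}}

```text
clock: 5.48
eef_pos: [385.0, 300.1, 22.9]
tcp_rot: [3.141, -0.0, 1.499]
contact_force: [-0.4, 0.1, -1.7]
opening: 0.152
grasp_force: 40.8
```

Call:
{"name": "carry_out", "arguments": {
  "targets": [
    {"dp": [0, 0, 3], "yaw": 0},
    {"dp": [0, 0, 6], "yaw": 0},
    {"dp": [0, 0, 8], "yaw": 0},
    {"dp": [0, 0, 9], "yaw": 0}
  ]
}}

```text
clock: 5.98
eef_pos: [384.7, 299.8, 13.6]
tcp_rot: [-3.142, 0.0, 1.499]
contact_force: [-4.3, -4.1, 23.2]
opening: 0.153
grasp_force: 43.9
```

Call:
{"name": "carry_out", "arguments": {
  "targets": [
    {"dp": [0, 0, 0], "yaw": 0},
    {"dp": [0, 0, 0], "yaw": 0},
    {"dp": [0, 0, -10], "yaw": 0},
    {"dp": [0, 0, -50], "yaw": 0},
    {"dp": [0, 0, -100], "yaw": 10},
    {"dp": [15, 33, -120], "yaw": 20},
    {"dp": [31, 66, -120], "yaw": 30},
    {"dp": [47, 100, -120], "yaw": 40},
    {"dp": [62.8, 131.6, -120], "yaw": 50},
    {"dp": [62.8, 131.6, -120], "yaw": 60},
    {"dp": [62.8, 131.6, -120], "yaw": 70},
    {"dp": [62.8, 131.6, -120], "yaw": 80}
  ],
  "fingers": -0.1
}}

```text
clock: 7.48
eef_pos: [520.3, 352.9, 133.6]
tcp_rot: [3.142, 0.0, 0.097]
contact_force: [0.5, -0.2, 0.6]
opening: 0.451
grasp_force: 0.0
```

Call:
{"name": "carry_out", "arguments": {
  "targets": [
    {"dp": [0, 0, 15], "yaw": 10},
    {"dp": [0, 0, 35], "yaw": 10},
    {"dp": [0, 0, 40], "yaw": 10}
  ]
}}

```text
clock: 7.85
eef_pos: [519.4, 352.3, 91.5]
tcp_rot: [3.14, 0.002, -0.068]
contact_force: [-0.0, -0.2, 0.1]
opening: 0.446
grasp_force: 0.0
```

Run:
```python
from h import *
s=r.sense();print(s['eef_pos'],s['tcp_rot'],s['contact_force'],s['qpos'].round(2))
b=r.grab_frame("side")[:,:,::-1];a=r.grab_frame("top")[:,:,::-1]
o=np.zeros((600,800,3),np.uint8);c=crop(b,160,190,290,300,4.5);o[:c.shape[0],:c.shape[1]]=c
c=crop(a,150,155,200,215,4);o[:c.shape[0],590:590+c.shape[1]]=c
cv2.imwrite("pics/g3.png",o)
```

```text
[519.39054889 352.31133062  91.50604374] [ 3.13995391e+00  2.09233230e-03 -6.76332778e-02] [-0.01103433 -0.22315384  0.1259613 ] [ 0.59  0.52  1.74 -0.    0.88  2.23]
```

View pics/g3.png

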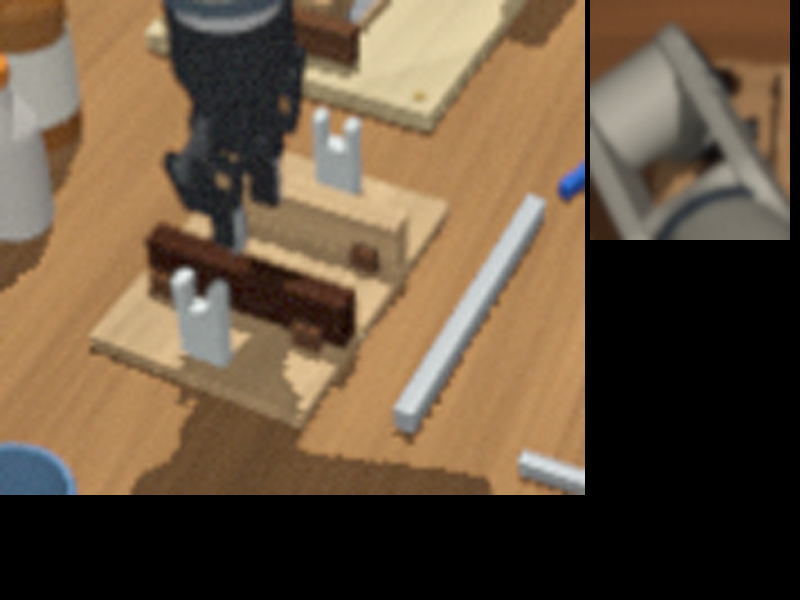

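Run:
```python
from h import *
for u,v in ((157,230),(354,290)): print(unproj('side',(160+(u+.5)/4.5-.5,190+(v+.5)/4.5-.5),50).round(1))
k=[521,312.7,-.0724]
for x in(-5,0):
  W=[[k[0]+np.cos(k[2])*l-np.sin(k[2])*40,k[1]+np.sin(k[2])*l+np.cos(k[2])*40,50] for l in (x+75,x-75)]
  print(x,np.round(W,0).tolist(),((proj('side',W)-[160,190]+.5)*4.5-.5).round(0).tolist())
```

```text
[591.8 344.2  50. ]
[446.4 349.7  50. ]
-5 [[594.0, 348.0, 50.0], [444.0, 358.0, 50.0]] [[152.0, 232.0], [352.0, 300.0]]
0 [[599.0, 347.0, 50.0], [449.0, 358.0, 50.0]] [[146.0, 230.0], [345.0, 298.0]]
```

Call:
{"name": "carry_out", "arguments": {
  "targets": [
    {"dp": [0, 0, 20], "yaw": 0},
    {"dp": [0, 0, 40], "yaw": 0},
    {"dp": [0, 0, 53], "yaw": 0},
    {"dp": [0, 0, 53], "yaw": 0}
  ]
}}

```text
clock: 8.45
eef_pos: [519.8, 352.6, 38.7]
tcp_rot: [3.14, 0.002, -0.071]
contact_force: [1.0, 0.0, 0.2]
opening: 0.449
grasp_force: 0.0
```

Call:
{"name": "carry_out", "arguments": {
  "targets": [
    {"dp": [0, 0, 0], "yaw": 0},
    {"dp": [0, 0, 0], "yaw": 0},
    {"dp": [0, 0, 0], "yaw": 0},
    {"dp": [0, 0, 0], "yaw": 0}
  ],
  "fingers": -1,
  "grip_force": 30
}}

```text
clock: 8.95
eef_pos: [520.4, 353.0, 40.3]
tcp_rot: [-3.141, -0.0, -0.071]
contact_force: [-0.4, -0.3, -0.0]
opening: 0.223
grasp_force: 30.3
```

Run:
```python
from h import *
c=[591.3,-97.05,-.0715]
W=lambda x,y:(round(c[0]+np.cos(c[2])*x-np.sin(c[2])*y,1),round(c[1]+np.sin(c[2])*x+np.cos(c[2])*y,1))
print(W(40,64-10),W(40,64-18),W(-110,-120),W(40,-120))
plan([519,352,40],-.0715,(*W(40,46),150,-.0715),(*W(40,46),44,-.0715))
```

```text
(np.float64(635.1), np.float64(-46.0)) (np.float64(634.5), np.float64(-54.0)) (np.float64(473.0), np.float64(-208.9)) (np.float64(622.6), np.float64(-219.6))
(np.float64(634.5), np.float64(-54.0), 150, -0.0715) [ 144.2  396.7 -110. ] -0.0
(np.float64(634.5), np.float64(-54.0), 44, -0.0715) [144.2 396.7  -4. ] -0.0
```

Call:
{"name": "carry_out", "arguments": {
  "targets": [
    {"dp": [0, 0, -20], "yaw": 0},
    {"dp": [0, 0, -50], "yaw": 0},
    {"dp": [0, 0, -90], "yaw": 0},
    {"dp": [18, 45, -105], "yaw": 0},
    {"dp": [36, 95, -105], "yaw": 0},
    {"dp": [56, 150, -105], "yaw": 0},
    {"dp": [76, 205, -105], "yaw": 0},
    {"dp": [96, 260, -105], "yaw": 0},
    {"dp": [116, 315, -105], "yaw": 0},
    {"dp": [132, 362, -105], "yaw": 0},
    {"dp": [143, 397.7, -105], "yaw": 0},
    {"dp": [143, 397.7, -105], "yaw": 0}
  ]
}}

```text
clock: 10.45
eef_pos: [635.3, -56.6, 146.5]
tcp_rot: [3.141, -0.002, -0.075]
contact_force: [-0.4, 0.5, -1.8]
opening: 0.227
grasp_force: 30.2
```

Call:
{"name": "carry_out", "arguments": {
  "targets": [
    {"dp": [0, 0, 20], "yaw": 0},
    {"dp": [0, 0, 45], "yaw": 0},
    {"dp": [0, 0, 65], "yaw": 0},
    {"dp": [0, 0, 76], "yaw": 0},
    {"dp": [0, 0, 76], "yaw": 0}
  ]
}}

```text
clock: 11.08
eef_pos: [634.0, -53.4, 68.0]
tcp_rot: [-3.142, 0.002, -0.071]
contact_force: [0.1, -0.3, -0.2]
opening: 0.23
grasp_force: 30.1
```

Run:
```python
from h import *
s=r.sense();print(s['eef_pos'],s['tcp_rot'],s['contact_force'],s['qpos'].round(2))
b=r.grab_frame("side")[:,:,::-1];a=r.grab_frame("top")[:,:,::-1]
o=np.zeros((600,800,3),np.uint8);c=crop(b,190,130,290,230,6);o[:600,:c.shape[1]]=c[:600]
c=crop(a,225,130,325,200,2);o[:c.shape[0],600:600+c.shape[1]]=c
cv2.imwrite("pics/g4.png",o)
```

```text
[634.01027286 -53.41870536  68.04181778] [-3.14152092e+00  1.75648929e-03 -7.09218642e-02] [ 0.14342994 -0.30914302 -0.22250593] [-0.09  0.57  1.73  0.    0.85  1.56]
```

View pics/g4.png

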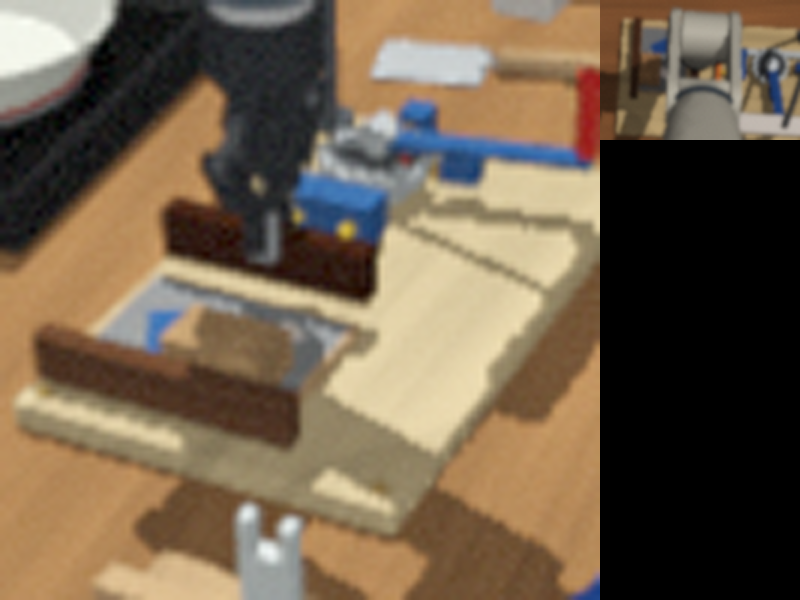

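Run:
```python
from h import *
c=[591.3,-97.05,-.0715]
def loc(u,v,z):
    w=unproj('side',(190+(u+.5)/6-.5,130+(v+.5)/6-.5),z);C,S=np.cos(c[2]),np.sin(c[2]);d=w[:2]-c[:2];return [round(C*d[0]+S*d[1],1),round(-S*d[0]+C*d[1],1)]
print('strip bot',loc(167,256,39.7),loc(374,299,39.7),'top',loc(166,207,77.7),loc(378,254,77.7))
print('panel',loc(163,280,30),loc(358,330,30))
print('expected strip if centred on TCP', [ (x,(proj('side',[[634+np.cos(c[2])*x-np.sin(c[2])*10,-53.4+np.sin(c[2])*x+np.cos(c[2])*10,z]])[0]-[190,130]+.5)*6) for x,z in((75,39.7),(-75,39.7),(75,77.7),(-75,77.7))])
```

```text
strip bot [np.float64(112.6), np.float64(51.8)] [np.float64(-35.5), np.float64(43.2)] top [np.float64(110.7), np.float64(51.7)] [np.float64(-41.1), np.float64(48.2)]
panel [np.float64(108.3), np.float64(65.9)] [np.float64(-35.3), np.float64(67.0)]
expected strip if centred on TCP [(75, array([161.44474187, 259.29485397])), (-75, array([365.5748436 , 309.74631224])), (75, array([157.75448237, 209.68946913])), (-75, array([364.90594138, 258.89274639]))]
```

Call:
{"name": "carry_out", "arguments": {
  "targets": [
    {"dp": [1.5, 0, 8], "yaw": 0},
    {"dp": [1.5, 0, 15], "yaw": 0},
    {"dp": [1.5, 0, 20], "yaw": 0},
    {"dp": [1.5, 0, 21], "yaw": 0},
    {"dp": [1.5, -2, 21], "yaw": 0},
    {"dp": [1.5, -4, 21], "yaw": 0},
    {"dp": [1.5, -6, 21], "yaw": 0},
    {"dp": [1.5, -6, 21], "yaw": 0}
  ]
}}

```text
clock: 12.18
eef_pos: [636.6, -49.7, 48.3]
tcp_rot: [3.139, -0.0, -0.071]
contact_force: [-1.3, -11.4, -1.3]
opening: 0.227
grasp_force: 30.6
```

Call:
{"name": "carry_out", "arguments": {
  "targets": [
    {"dp": [0, -1, 0], "yaw": 0},
    {"dp": [0, -2, 0], "yaw": 0},
    {"dp": [0, -2, 0], "yaw": 0}
  ]
}}

```text
clock: 12.55
eef_pos: [636.6, -49.5, 48.4]
tcp_rot: [3.137, -0.0, -0.07]
contact_force: [-1.6, -19.5, 0.5]
opening: 0.225
grasp_force: 31.2
```

Call:
{"name": "carry_out", "arguments": {
  "targets": [
    {"dp": [-0.5, 3, 0], "yaw": 0},
    {"dp": [-0.5, 4, 1], "yaw": 0},
    {"dp": [-0.5, 4, 2], "yaw": 0},
    {"dp": [-0.5, 4, 3], "yaw": 0},
    {"dp": [-0.5, 4, 3], "yaw": 0}
  ]
}}

```text
clock: 13.18
eef_pos: [636.1, -49.9, 46.3]
tcp_rot: [3.141, -0.0, -0.071]
contact_force: [-4.8, -2.7, 12.9]
opening: 0.224
grasp_force: 32.1
```

Call:
{"name": "carry_out", "arguments": {
  "targets": [
    {"dp": [0, 0, -1], "yaw": 0},
    {"dp": [0, 0, -1], "yaw": 0},
    {"dp": [0, 0, -1], "yaw": 0},
    {"dp": [0, 0, -15], "yaw": 0},
    {"dp": [0, 0, -40], "yaw": 0},
    {"dp": [0, 0, -90], "yaw": 0}
  ],
  "fingers": -0.25
}}

```text
clock: 13.92
eef_pos: [634.6, -49.9, 135.0]
tcp_rot: [-3.142, 0.003, -0.071]
contact_force: [1.1, -0.7, 0.8]
opening: 0.375
grasp_force: 0.0
```

Call:
{"name": "carry_out", "arguments": {
  "targets": [
    {"dp": [0, 0, -62], "yaw": 0},
    {"dp": [0, 0, -124], "yaw": 0},
    {"dp": [0, 0, -186], "yaw": 0},
    {"dp": [0, 0, -248], "yaw": 0},
    {"dp": [0, 0, -310], "yaw": 0},
    {"dp": [0, 0, -372], "yaw": 0},
    {"dp": [0, 0, -434], "yaw": 0},
    {"dp": [0, 0, -496], "yaw": 0},
    {"dp": [0, 0, -558], "yaw": 0},
    {"dp": [0, 0, -620], "yaw": 0},
    {"dp": [0, 0, -682], "yaw": 0},
    {"dp": [0, 0, -740], "yaw": 0}
  ]
}}

```text
clock: 15.42
eef_pos: [554.5, -43.6, 840.0]
tcp_rot: [-3.14, 0.121, -0.071]
contact_force: [-64.1, 5.7, 66.5]
opening: 0.373
grasp_force: 0.0
```

Run:
```python
from h import *
s=r.sense();print(s['eef_pos'],s['tcp_rot'],s['qpos'].round(3),s['clock'])
```

```text
[554.45321915 -43.59257625 839.98400933] [-3.14021437  0.12141917 -0.07134114] [-0.081  0.515  0.058  0.     2.69   1.561] 15.425
```

Call:
{"name": "carry_out", "arguments": {
  "targets": [
    {"dp": [0, 0, 0], "yaw": 0},
    {"dp": [0, 0, 10], "yaw": 0}
  ]
}}

```text
clock: 15.68
eef_pos: [551.2, -43.3, 833.0]
tcp_rot: [-3.14, 0.113, -0.071]
contact_force: [0.3, 0.8, 0.9]
opening: 0.372
grasp_force: 0.0
```

Run:
```python
from h import *
s=r.sense();print(s['eef_pos'],s['tcp_rot'],s['qpos'].round(3),s['contact_force'],s['clock'])
```

```text
[551.17743634 -43.32894823 832.99393009] [-3.1402849   0.11262533 -0.07131387] [-0.081  0.449  0.197  0.     2.609  1.561] [0.28971819 0.77832815 0.94839812] 15.675
```

```bash
cat > kin.py <<'E'
from h import *
from scipy.optimize import least_squares
D=[(.3537,1.6341,1.1552,624.5,238.6),(.52,1.74,.88,627.6,91.5),(.57,1.73,.85,636.3,68),(.515,.058,2.69,556.2,840),(.449,.197,2.609,552.8,833)]
def fk(p,q):
    o,a,b,h,t=p;th=q[0]+q[1];f=th+q[2]
    return np.array([o+a*np.sin(q[0])+b*np.sin(th)+t*np.sin(f),h+a*np.cos(q[0])+b*np.cos(th)+t*np.cos(f)])
S=least_squares(lambda p:np.concatenate([fk(p,d[:3])-d[3:] for d in D]),[0,450,450,300,300])
P=S.x
E
python3 - <<'E'
from kin import *
print(P.round(1),S.fun.round(1))
# pose wanted at handle: tilt outward d; TCP r,z
for tilt in (.55,.7):
  for r_,z in ((520,95),(440,150)):
    s=least_squares(lambda q:np.r_[fk(P,q)-[r_,z],300*(q.sum()-np.pi+tilt)],[.3,1.6,1.0]);print(tilt,r_,z,s.x.round(2),s.cost.round(2))
E
```

```text
[  -3.6  479.2  507.2 -393.3 -392. ] [ 2.2  4.2 -2.3  0.5  0.2 -3.8 -1.3 -0.9  1.3 -0.1]
0.55 520 95 [0.62 1.43 0.54] 0.0
0.55 440 150 [0.42 1.62 0.55] 0.0
0.7 520 95 [0.68 1.25 0.5 ] 0.0
0.7 440 150 [0.48 1.45 0.51] 0.0
```

Call:
{"name": "carry_out", "arguments": {
  "targets": [
    {"dp": [30, 0, 30], "yaw": 0},
    {"dp": [70, 0, 70], "yaw": 0},
    {"dp": [112, 0, 112], "yaw": 0},
    {"dp": [155, 0, 155], "yaw": 0},
    {"dp": [190, 0, 195], "yaw": 0},
    {"dp": [214, 0, 210], "yaw": 0},
    {"dp": [235, 0, 208], "yaw": 0},
    {"dp": [255, 0, 205], "yaw": 0},
    {"dp": [275, 0, 203], "yaw": 0},
    {"dp": [295, 0, 201], "yaw": 0},
    {"dp": [315, 0, 199], "yaw": 0},
    {"dp": [335, 0, 196], "yaw": 0}
  ]
}}

```text
clock: 17.18
eef_pos: [832.0, -63.0, 579.0]
tcp_rot: [-3.14, 0.086, -0.071]
contact_force: [0.1, 0.2, 0.6]
opening: 0.376
grasp_force: 0.0
```

Run:
```python
from h import *
s=r.sense();print(s['eef_pos'],s['tcp_rot'],s['qpos'].round(3),s['contact_force'],s['clock'])
```

```text
[832.03309579 -63.00334492 578.96014625] [-3.14041749  0.08561279 -0.07137164] [-7.800e-02  8.670e-01  5.800e-02  1.000e-03  2.302e+00  1.565e+00] [0.14335784 0.17052348 0.57439965] 17.175
```

Call:
{"name": "carry_out", "arguments": {
  "targets": [
    {"dp": [40, 0, -3], "yaw": 0},
    {"dp": [80, 0, -7], "yaw": 0},
    {"dp": [120, 0, -10], "yaw": 0},
    {"dp": [160, 0, -14], "yaw": 0},
    {"dp": [200, 0, -17], "yaw": 0},
    {"dp": [240, 0, -20], "yaw": 0}
  ]
}}

```text
clock: 17.92
eef_pos: [896.3, -67.2, 501.6]
tcp_rot: [-3.141, 0.042, -0.071]
contact_force: [-0.4, -0.8, -0.3]
opening: 0.375
grasp_force: 0.0
```

Run:
```python
from h import *
s=r.sense();print(s['eef_pos'],s['tcp_rot'],s['qpos'].round(3),s['contact_force'],s['clock'])
```

```text
[896.30390866 -67.19001763 501.60030616] [-3.14055858  0.0421795  -0.07145819] [-7.700e-02  9.520e-01  5.900e-02  1.000e-03  2.172e+00  1.566e+00] [-0.40843204 -0.80071279 -0.27452653] 17.925
```

Call:
{"name": "carry_out", "arguments": {
  "targets": [
    {"dp": [50, 0, 35], "yaw": 0},
    {"dp": [100, 0, 70], "yaw": 0},
    {"dp": [150, 0, 105], "yaw": 0},
    {"dp": [200, 0, 140], "yaw": 0},
    {"dp": [255, 0, 160], "yaw": 0},
    {"dp": [315, 0, 170], "yaw": 0},
    {"dp": [375, 0, 170], "yaw": 0},
    {"dp": [435, 0, 170], "yaw": 0},
    {"dp": [495, 0, 170], "yaw": 0},
    {"dp": [555, 0, 170], "yaw": 0}
  ]
}}

```text
clock: 19.18
eef_pos: [1021.6, -75.4, 252.9]
tcp_rot: [-3.141, -0.012, -0.072]
contact_force: [-0.0, 0.3, -0.6]
opening: 0.377
grasp_force: 0.0
```

Run:
```python
from h import *
s=r.sense();print(s['eef_pos'],s['tcp_rot'],s['qpos'].round(3),s['contact_force'],s['clock'])
```

```text
[1021.63821536  -75.38247017  252.920895  ] [-3.14068236 -0.01227545 -0.0715328 ] [-7.500e-02  1.208e+00  5.900e-02  1.000e-03  1.862e+00  1.567e+00] [-0.01932687  0.33343187 -0.58333971] 19.175
```

Call:
{"name": "carry_out", "arguments": {
  "targets": [
    {"dp": [1500, 0, 0], "yaw": 0},
    {"dp": [1500, 0, 0], "yaw": 0},
    {"dp": [1500, 0, 0], "yaw": 0}
  ]
}}

```text
clock: 19.55
eef_pos: [1049.7, -77.0, 214.2]
tcp_rot: [-3.141, -0.065, -0.072]
contact_force: [0.7, 1.4, -0.5]
opening: 0.378
grasp_force: 0.0
```

Run:
```python
from h import *
s=r.sense();print(s['eef_pos'],s['tcp_rot'],s['qpos'].round(3),s['contact_force'],s['clock'])
```

```text
[1049.68548297  -77.04845175  214.203755  ] [-3.14075684 -0.0648638  -0.07154626] [-7.500e-02  1.246e+00  5.900e-02  1.000e-03  1.771e+00  1.568e+00] [ 0.67831504  1.37201924 -0.45495437] 19.55
```

Call:
{"name": "carry_out", "arguments": {
  "targets": [
    {"dp": [4000, 0, -600], "yaw": 0},
    {"dp": [4000, 0, -600], "yaw": 0},
    {"dp": [4000, 0, -600], "yaw": 0},
    {"dp": [4000, 0, -600], "yaw": 0},
    {"dp": [4000, 0, -600], "yaw": 0}
  ]
}}

```text
clock: 20.18
eef_pos: [1069.6, -78.0, 211.4]
tcp_rot: [-3.141, -0.121, -0.072]
contact_force: [-0.9, 0.4, -0.5]
opening: 0.374
grasp_force: 0.0
```

Run:
```python
from h import *
s=r.sense();print(s['eef_pos'],s['tcp_rot'],s['qpos'].round(3),s['contact_force'],s['clock'])
```

```text
[1069.61505512  -78.02908042  211.41167735] [-3.14084893 -0.12139145 -0.07162231] [-7.500e-02  1.251e+00  5.900e-02  1.000e-03  1.710e+00  1.568e+00] [-0.89891067  0.40414584 -0.52449452] 20.175
```

Call:
{"name": "carry_out", "arguments": {
  "targets": [
    {"dp": [4000, 0, 200], "yaw": 0},
    {"dp": [4000, 0, 200], "yaw": 0},
    {"dp": [4000, 0, 200], "yaw": 0},
    {"dp": [4000, 0, 200], "yaw": 0},
    {"dp": [4000, 0, 200], "yaw": 0},
    {"dp": [4000, 0, 200], "yaw": 0},
    {"dp": [4000, 0, 200], "yaw": 0},
    {"dp": [4000, 0, 200], "yaw": 0}
  ]
}}

```text
clock: 21.18
eef_pos: [1101.0, -79.7, 154.4]
tcp_rot: [-3.141, -0.178, -0.072]
contact_force: [-0.2, -0.6, 0.1]
opening: 0.376
grasp_force: 0.0
```

Run:
```python
from h import *
s=r.sense();print(s['eef_pos'],s['tcp_rot'],s['qpos'].round(3),s['contact_force'],s['clock'])
```

```text
[1101.03807286  -79.71958867  154.41801518] [-3.14090711 -0.17819697 -0.07163527] [-7.400e-02  1.308e+00  5.900e-02  1.000e-03  1.596e+00  1.569e+00] [-0.18329561 -0.57067858  0.06973425] 21.175
```

Call:
{"name": "carry_out", "arguments": {
  "targets": [
    {"dp": [4000, 0, -400], "yaw": 0},
    {"dp": [4000, 0, -400], "yaw": 0}
  ]
}}

```text
clock: 21.42
eef_pos: [1116.6, -80.8, 169.2]
tcp_rot: [-3.141, -0.232, -0.072]
contact_force: [0.1, -0.3, 0.0]
opening: 0.369
grasp_force: 0.0
```

Call:
{"name": "carry_out", "arguments": {
  "targets": [
    {"dp": [4000, 0, -200], "yaw": 0},
    {"dp": [4000, 0, -200], "yaw": 0}
  ]
}}

```text
clock: 21.68
eef_pos: [1131.9, -81.8, 183.8]
tcp_rot: [-3.141, -0.286, -0.072]
contact_force: [0.1, 0.7, 0.4]
opening: 0.37
grasp_force: 0.0
```

Call:
{"name": "carry_out", "arguments": {
  "targets": [
    {"dp": [4000, 0, 0], "yaw": 0},
    {"dp": [4000, 0, 0], "yaw": 0}
  ]
}}

```text
clock: 21.92
eef_pos: [1146.9, -82.8, 196.9]
tcp_rot: [-3.141, -0.338, -0.072]
contact_force: [-0.1, -1.0, 0.2]
opening: 0.374
grasp_force: 0.0
```

Call:
{"name": "carry_out", "arguments": {
  "targets": [
    {"dp": [4000, 0, 200], "yaw": 0},
    {"dp": [4000, 0, 200], "yaw": 0}
  ]
}}

```text
clock: 22.18
eef_pos: [1161.8, -83.8, 209.6]
tcp_rot: [-3.141, -0.39, -0.072]
contact_force: [-0.1, -0.5, -0.1]
opening: 0.379
grasp_force: 0.0
```

Call:
{"name": "carry_out", "arguments": {
  "targets": [
    {"dp": [4000, 0, 500], "yaw": 0},
    {"dp": [4000, 0, 500], "yaw": 0}
  ]
}}

```text
clock: 22.42
eef_pos: [1177.2, -84.9, 219.6]
tcp_rot: [-3.141, -0.442, -0.072]
contact_force: [-0.5, -0.3, -1.0]
opening: 0.373
grasp_force: 0.0
```

Call:
{"name": "carry_out", "arguments": {
  "targets": [
    {"dp": [4000, 0, 700], "yaw": 0},
    {"dp": [4000, 0, 700], "yaw": 0}
  ]
}}

```text
clock: 22.68
eef_pos: [1192.1, -85.9, 229.6]
tcp_rot: [-3.141, -0.494, -0.072]
contact_force: [-0.8, -0.4, -0.1]
opening: 0.375
grasp_force: 0.0
```

Call:
{"name": "carry_out", "arguments": {
  "targets": [
    {"dp": [4000, 0, 900], "yaw": 0},
    {"dp": [4000, 0, 900], "yaw": 0}
  ]
}}

```text
clock: 22.92
eef_pos: [1206.4, -87.0, 240.0]
tcp_rot: [-3.141, -0.545, -0.072]
contact_force: [-0.5, -0.2, -0.2]
opening: 0.37
grasp_force: 0.0
```

Call:
{"name": "carry_out", "arguments": {
  "targets": [
    {"dp": [4000, 0, 1200], "yaw": 0},
    {"dp": [4000, 0, 1200], "yaw": 0}
  ]
}}

```text
clock: 23.18
eef_pos: [1220.8, -87.9, 248.1]
tcp_rot: [-3.141, -0.596, -0.072]
contact_force: [-1.3, 0.3, 0.8]
opening: 0.373
grasp_force: 0.0
```

Call:
{"name": "carry_out", "arguments": {
  "targets": [
    {"dp": [4000, 0, 1400], "yaw": 0},
    {"dp": [4000, 0, 1400], "yaw": 0}
  ]
}}

```text
clock: 23.42
eef_pos: [1234.4, -88.9, 256.7]
tcp_rot: [-3.141, -0.645, -0.072]
contact_force: [-0.1, -0.4, 1.1]
opening: 0.373
grasp_force: 0.0
```

```bash
cat >> h.py <<'E'
from scipy.spatial.transform import Rotation as Ro
def planr(*tg,p=None):
    s=r.sense();R=Ro.from_euler('xyz',s['tcp_rot']).as_matrix();p=s['eef_pos'] if p is None else np.array(p)
    for t in tg: print(t,(R.T@(np.array(t)-p)).round(1).tolist())
E
python3 - <<'E'
from h import *
planr((900,-150,450),(380,-240,400),(380,-240,250),(380,-240,79))
E
```

```text
(900, -150, 450) [-146.9, 84.8, -352.4]
(380, -240, 400) [-586.3, 211.8, -620.3]
(380, -240, 250) [-676.4, 211.9, -500.5]
(380, -240, 79) [-779.2, 211.9, -363.8]
```

Call:
{"name": "carry_out", "arguments": {
  "targets": [
    {"dp": [-15, 8, -35], "yaw": 0},
    {"dp": [-36, 20, -85], "yaw": 0},
    {"dp": [-58, 33, -138], "yaw": 0},
    {"dp": [-80, 46, -190], "yaw": 0},
    {"dp": [-102, 59, -245], "yaw": 0},
    {"dp": [-124, 72, -298], "yaw": 0},
    {"dp": [-147, 85, -352], "yaw": 0},
    {"dp": [-196, 99, -382], "yaw": 0},
    {"dp": [-245, 113, -412], "yaw": 0},
    {"dp": [-294, 127, -442], "yaw": 0},
    {"dp": [-343, 141, -472], "yaw": 0},
    {"dp": [-392, 155, -502], "yaw": 0}
  ]
}}

```text
clock: 24.92
eef_pos: [607.7, -199.2, 422.0]
tcp_rot: [-3.141, -0.646, -0.071]
contact_force: [0.9, -0.5, 0.1]
opening: 0.371
grasp_force: 0.0
```

Run:
```python
from h import *
s=r.sense();print(s['eef_pos'],s['tcp_rot'],s['qpos'].round(2))
planr((380,-240,400),(380,-240,250),(380,-240,79))
```

```text
[ 607.65271456 -199.16108953  421.99032576] [-3.14100441 -0.64622052 -0.07114343] [-0.43 -0.04  1.84  0.32  0.75  1.04]
(380, -240, 400) [-192.2, 56.8, -117.5]
(380, -240, 250) [-282.5, 56.9, 2.3]
(380, -240, 79) [-385.5, 57.0, 138.8]
```

Call:
{"name": "carry_out", "arguments": {
  "targets": [
    {"dp": [-48, 14, -30], "yaw": 0},
    {"dp": [-96, 28, -60], "yaw": 0},
    {"dp": [-145, 43, -88], "yaw": 0},
    {"dp": [-192, 57, -110], "yaw": 0},
    {"dp": [-220, 57, -80], "yaw": 0},
    {"dp": [-250, 57, -40], "yaw": 0},
    {"dp": [-282, 57, 2], "yaw": 0},
    {"dp": [-315, 57, 45], "yaw": 0},
    {"dp": [-345, 57, 85], "yaw": 0},
    {"dp": [-370, 57, 119], "yaw": 0},
    {"dp": [-385, 57, 139], "yaw": 0},
    {"dp": [-385, 57, 139], "yaw": 0}
  ],
  "fingers": 0.3
}}

```text
clock: 26.42
eef_pos: [382.8, -239.7, 77.4]
tcp_rot: [-3.139, -0.646, -0.074]
contact_force: [0.9, 0.1, -0.2]
opening: 0.642
grasp_force: 0.0
```

Run:
```python
from h import *
s=r.sense();print(s['eef_pos'],s['tcp_rot'],s['qpos'].round(2))
b=r.grab_frame("side")[:,:,::-1];a=r.grab_frame("top")[:,:,::-1]
o=np.zeros((600,800,3),np.uint8);c=crop(b,230,100,355,190,4.8);o[:c.shape[0],:600]=c[:,:600]
c=crop(a,240,130,340,210,2);o[440:440+c.shape[0],600:800]=c
c=crop(b,190,130,290,190,3);o[435:435+165,0:300]=c[:165]
cv2.imwrite("pics/g5.png",o)
planr((460,-240,79),(480,-240,79),p=s['eef_pos'])
```

```text
[ 382.77961329 -239.73740146   77.35520809] [-3.13850672 -0.64564638 -0.07358065] [-0.9   0.33  2.48  1.84  0.48 -1.02]
(460, -240, 79) [62.5, -5.3, 45.1]
(480, -240, 79) [78.4, -6.7, 57.1]
```

View pics/g5.png

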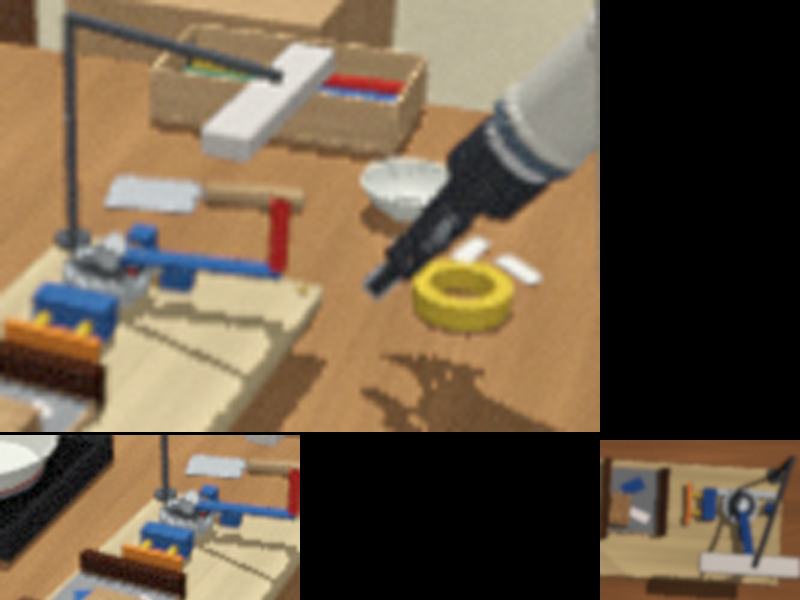

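Run:
```python
from h import *
for u,v,z in((280,200,130),(279,272,64)): print(unproj('side',(230+(u+.5)/4.8-.5,100+(v+.5)/4.8-.5),z).round(1))
b=r.grab_frame("side")
m=(b[:,:,0]>120)&(b[:,:,1]<60)&(b[:,:,2]<60);m[:, :275]=0;m[:,300:]=0;m[:130]=0;m[165:]=0
y,x=np.nonzero(m);print(len(x),x.min(),x.max(),y.min(),y.max())
for rr in range(y.min(),y.max()+1,3): print(rr,x[y==rr].mean())
```

```text
[ 473.6 -240.   130. ]
[ 469.8 -234.6   64. ]
43 286 289 142 155
142 288.0
145 288.0
148 288.0
151 288.0
154 287.5
```

Call:
{"name": "carry_out", "arguments": {
  "targets": [
    {"dp": [16, -2, 12], "yaw": 0},
    {"dp": [38, -4, 28], "yaw": 0},
    {"dp": [58, -6, 42], "yaw": 0},
    {"dp": [70, -8, 51], "yaw": 0},
    {"dp": [77.6, -8, 56.5], "yaw": 0},
    {"dp": [77.6, -8, 56.5], "yaw": 0}
  ]
}}

```text
clock: 27.32
eef_pos: [479.5, -239.2, 80.8]
tcp_rot: [-3.142, -0.647, -0.071]
contact_force: [-0.1, -0.7, 0.5]
opening: 0.65
grasp_force: 0.0
```

Call:
{"name": "carry_out", "arguments": {
  "targets": [
    {"dp": [0, 0, 0], "yaw": 0},
    {"dp": [0, 0, 0], "yaw": 0},
    {"dp": [0, 0, 0], "yaw": 0},
    {"dp": [0, 0, 0], "yaw": 0}
  ],
  "fingers": -1,
  "grip_force": 20
}}

```text
clock: 27.82
eef_pos: [478.6, -239.2, 80.3]
tcp_rot: [-3.141, -0.646, -0.073]
contact_force: [-6.3, -2.0, 5.0]
opening: 0.2
grasp_force: 21.0
```

Run:
```python
from h import *
s=r.sense();R=Ro.from_euler('xyz',s['tcp_rot']).as_matrix();g=s['eef_pos']-11*R[:,2];print(s['eef_pos'],s['tcp_rot'],s['contact_force'],s['qpos'].round(2),'grasp',g)
cl=[591.3,-97.05,-.0715];C,S=np.cos(cl[2]),np.sin(cl[2]);d=g[:2]-cl[:2];l=np.array([C*d[0]+S*d[1],-S*d[0]+C*d[1]]);print(l,'ang',.3+np.arctan2(-120-l[1],40-l[0]),np.hypot(l[0]-40,l[1]+120))
```

```text
[ 478.57539179 -239.1762499    80.30787528] [-3.14104805 -0.64564442 -0.0726171 ] [-6.31602047 -2.00187315  4.96438861] [-0.68  0.38  2.34  1.91  0.38 -0.87] grasp [ 471.97355586 -238.70200576   89.09370791]
[-108.90206971 -149.81465288] ang 0.4976166487939603 151.8576303349856
```

Call:
{"name": "carry_out", "arguments": {
  "targets": [
    {"dp": [-1.8, -14.8, -1.4], "yaw": 0},
    {"dp": [-2.4, -29.8, -1.8], "yaw": 0},
    {"dp": [-1.8, -44.8, -1.4], "yaw": 0},
    {"dp": [0, -59.6, 0], "yaw": 0},
    {"dp": [2.2, -71.3, 1.7], "yaw": 0},
    {"dp": [2.2, -71.3, 1.7], "yaw": 0},
    {"dp": [2.2, -71.3, 1.7], "yaw": 0}
  ]
}}

```text
clock: 28.7
eef_pos: [486.7, -168.1, 80.3]
tcp_rot: [-3.141, -0.646, -0.071]
contact_force: [-4.1, 2.5, 3.2]
opening: 0.203
grasp_force: 20.4
```

```bash
cat > lev.py <<'E'
from h import *
def st():
    s=r.sense();R=Ro.from_euler('xyz',s['tcp_rot']).as_matrix();g=s['eef_pos']-11*R[:,2]
    cl=[591.3,-97.05,-.0715];C,S=np.cos(cl[2]),np.sin(cl[2]);d=g[:2]-cl[:2];l=np.array([C*d[0]+S*d[1],-S*d[0]+C*d[1]]);print(round(s['clock'],2),'g',l.round(1),g[2].round(1),'ang',(.3+np.arctan2(-120-l[1],40-l[0])).round(3),'R',np.hypot(l[0]-40,l[1]+120).round(1),'F',s['contact_force'].round(1),s['tcp_rot'].round(3))
E
python3 -c "
from lev import *
st()"
```

```text
28.7 g [-105.9  -78.4] 89.1 ang 0.022 R 151.7 F [-4.1  2.5  3.2] [-3.141 -0.646 -0.071]
```

Call:
{"name": "carry_out", "arguments": {
  "targets": [
    {"dp": [0, -2, 0], "yaw": 0},
    {"dp": [0.5, -4, 0.5], "yaw": 0},
    {"dp": [0.5, -4, 0.5], "yaw": 0}
  ]
}}

```text
clock: 29.08
eef_pos: [487.6, -165.4, 80.3]
tcp_rot: [3.141, -0.645, -0.074]
contact_force: [-6.0, -8.4, 3.4]
opening: 0.206
grasp_force: 20.6
```

```bash
python3 -c "
from lev import *
st()"
```

```text
29.07 g [-105.1  -75.6] 89.1 ang 0.003 R 151.8 F [-6.  -8.4  3.4] [ 3.141 -0.645 -0.074]
```

Call:
{"name": "carry_out", "arguments": {
  "targets": [
    {"dp": [-2.4, 12, -1.8], "yaw": 0},
    {"dp": [-4.4, 27, -3.3], "yaw": 0},
    {"dp": [-5, 42, -3.8], "yaw": 0},
    {"dp": [-4.4, 57, -3.3], "yaw": 0},
    {"dp": [-2.4, 72, -1.8], "yaw": 0},
    {"dp": [-0.6, 83, -0.5], "yaw": 0},
    {"dp": [0, 87.5, 0], "yaw": 0},
    {"dp": [0, 87.5, 0], "yaw": 0},
    {"dp": [0, 87.5, 0], "yaw": 0}
  ]
}}

```text
clock: 30.2
eef_pos: [481.7, -251.3, 80.2]
tcp_rot: [-3.141, -0.646, -0.072]
contact_force: [-0.7, 0.2, -2.2]
opening: 0.203
grasp_force: 21.7
```

```bash
python3 -c "
from lev import *
st()
b=r.grab_frame('side'); a=r.grab_frame('top')
for n,im in(('side',b),('top',a)):
    m=(im[:,:,0]>150)&(im[:,:,1]>60)&(im[:,:,1]<140)&(im[:,:,2]<50)
    x0,x1,y0,y1=(225,258,150,185) if n=='side' else (270,300,148,178)
    q=np.zeros_like(m);q[y0:y1,x0:x1]=m[y0:y1,x0:x1];y,x=np.nonzero(q);print(n,len(x),x.mean(),y.mean())
"
```

```text
30.2 g [-104.9 -161.7] 89.0 ang 0.58 R 150.8 F [-0.7  0.2 -2.2] [-3.141 -0.646 -0.072]
side 18 239.0 171.11111111111111
top 23 281.4347826086956 160.7826086956522
```

Call:
{"name": "carry_out", "arguments": {
  "targets": [
    {"dp": [-2.4, -15, -1.8], "yaw": 0},
    {"dp": [-4.4, -30, -3.3], "yaw": 0},
    {"dp": [-5, -45, -3.8], "yaw": 0},
    {"dp": [-4.4, -60, -3.3], "yaw": 0},
    {"dp": [-2.4, -74, -1.8], "yaw": 0},
    {"dp": [0, -85, 0], "yaw": 0},
    {"dp": [0, -86.5, 0], "yaw": 0},
    {"dp": [0, -86.5, 0], "yaw": 0}
  ]
}}

```text
clock: 31.3
eef_pos: [488.0, -165.6, 80.4]
tcp_rot: [-3.141, -0.646, -0.072]
contact_force: [-0.8, -2.8, -2.8]
opening: 0.205
grasp_force: 20.5
```

Call:
{"name": "carry_out", "arguments": {
  "targets": [
    {"dp": [-2.4, 12, -1.8], "yaw": 0},
    {"dp": [-4.4, 27, -3.3], "yaw": 0},
    {"dp": [-5, 42, -3.8], "yaw": 0},
    {"dp": [-4.4, 57, -3.3], "yaw": 0},
    {"dp": [-2.4, 72, -1.8], "yaw": 0},
    {"dp": [-0.6, 83, -0.5], "yaw": 0},
    {"dp": [0, 87.5, 0], "yaw": 0},
    {"dp": [0, 87.5, 0], "yaw": 0},
    {"dp": [0, 87.5, 0], "yaw": 0}
  ]
}}

```text
clock: 32.42
eef_pos: [481.6, -252.2, 80.3]
tcp_rot: [-3.141, -0.646, -0.072]
contact_force: [-1.6, 1.1, -1.9]
opening: 0.205
grasp_force: 21.7
```

```bash
cat >> lev.py <<'E'
def cen():
    b=r.grab_frame('side'); a=r.grab_frame('top')
    for n,im,bx in(('side',b,(218,262,145,195)),('top',a,(262,302,148,178))):
        i=im.astype(int);x0,x1,y0,y1=bx
        for c,m in(('org',(i[:,:,0]>150)&(i[:,:,1]>60)&(i[:,:,1]<140)&(i[:,:,2]<50)),('blu',(i[:,:,2]>i[:,:,0]*1.8)&(i[:,:,2]>90)),('yel',(i[:,:,0]>170)&(i[:,:,1]>140)&(i[:,:,2]<70))):
            y,x=np.nonzero(m[y0:y1,x0:x1]);print(n,c,len(x),(x.mean()+x0).round(2) if len(x) else '',(y.mean()+y0).round(2) if len(x) else '',end='; ')
    print()
E
python3 -c "
from lev import *
st();cen()"
```

```text
32.42 g [-104.9 -162.6] 89.1 ang 0.586 R 151.1 F [-1.6  1.1 -1.9] [-3.141 -0.646 -0.072]
side org 12 238.08 172.08; side blu 143 247.13 162.33; side yel 9 240.44 170.56; top org 22 278.91 161.27; top blu 75 288.81 161.59; top yel 0  ;
```

Call:
{"name": "carry_out", "arguments": {
  "targets": [
    {"dp": [-2.4, -15, -1.8], "yaw": 0},
    {"dp": [-4.4, -30, -3.3], "yaw": 0},
    {"dp": [-5, -45, -3.8], "yaw": 0},
    {"dp": [-4.4, -60, -3.3], "yaw": 0},
    {"dp": [-2.4, -74, -1.8], "yaw": 0},
    {"dp": [0, -85, 0], "yaw": 0},
    {"dp": [0, -87, 0], "yaw": 0},
    {"dp": [0, -87, 0], "yaw": 0}
  ]
}}

```text
clock: 33.52
eef_pos: [488.1, -165.9, 80.5]
tcp_rot: [-3.141, -0.647, -0.072]
contact_force: [0.6, -0.0, -3.8]
opening: 0.204
grasp_force: 20.8
```

Call:
{"name": "carry_out", "arguments": {
  "targets": [
    {"dp": [-2.4, 12, -1.8], "yaw": 0},
    {"dp": [-4.4, 27, -3.3], "yaw": 0},
    {"dp": [-5, 42, -3.8], "yaw": 0},
    {"dp": [-4.4, 57, -3.3], "yaw": 0},
    {"dp": [-2.4, 72, -1.8], "yaw": 0},
    {"dp": [-0.6, 83, -0.5], "yaw": 0},
    {"dp": [0, 87.5, 0], "yaw": 0},
    {"dp": [0, 87.5, 0], "yaw": 0},
    {"dp": [0, 87.5, 0], "yaw": 0}
  ]
}}

```text
clock: 34.65
eef_pos: [481.4, -253.0, 80.3]
tcp_rot: [-3.141, -0.646, -0.072]
contact_force: [-5.0, -1.6, 0.4]
opening: 0.203
grasp_force: 21.9
```

```bash
python3 -c "
from lev import *
st();cen()"
```

```text
34.65 g [-105.1 -163.4] 89.1 ang 0.591 R 151.4 F [-5.  -1.6  0.4] [-3.141 -0.646 -0.072]
side org 1 234.0 171.0; side blu 145 245.92 163.64; side yel 4 239.25 171.0; top org 21 276.24 160.48; top blu 76 286.3 160.8; top yel 0  ;
```

Call:
{"name": "carry_out", "arguments": {
  "targets": [
    {"dp": [-2.4, -15, -1.8], "yaw": 0},
    {"dp": [-4.4, -30, -3.3], "yaw": 0},
    {"dp": [-5, -45, -3.8], "yaw": 0},
    {"dp": [-4.4, -60, -3.3], "yaw": 0},
    {"dp": [-2.4, -74, -1.8], "yaw": 0},
    {"dp": [0, -85, 0], "yaw": 0},
    {"dp": [0, -87, 0], "yaw": 0},
    {"dp": [0, -87, 0], "yaw": 0}
  ]
}}

```text
clock: 35.75
eef_pos: [488.4, -166.3, 80.6]
tcp_rot: [-3.141, -0.647, -0.071]
contact_force: [2.0, -1.1, -4.4]
opening: 0.204
grasp_force: 21.2
```

Call:
{"name": "carry_out", "arguments": {
  "targets": [
    {"dp": [-2.4, 12, -1.8], "yaw": 0},
    {"dp": [-4.4, 27, -3.3], "yaw": 0},
    {"dp": [-5, 42, -3.8], "yaw": 0},
    {"dp": [-4.4, 57, -3.3], "yaw": 0},
    {"dp": [-2.4, 72, -1.8], "yaw": 0},
    {"dp": [-0.6, 83, -0.5], "yaw": 0},
    {"dp": [0, 87.5, 0], "yaw": 0},
    {"dp": [0, 87.5, 0], "yaw": 0},
    {"dp": [0, 87.5, 0], "yaw": 0}
  ]
}}

```text
clock: 36.88
eef_pos: [481.4, -253.4, 80.3]
tcp_rot: [-3.141, -0.646, -0.072]
contact_force: [-3.1, -0.3, 0.1]
opening: 0.203
grasp_force: 21.8
```

```bash
python3 -c "
from lev import *
st();cen()"
```

```text
36.88 g [-105.1 -163.8] 89.0 ang 0.593 R 151.6 F [-3.1 -0.3  0.1] [-3.141 -0.646 -0.072]
side org 1 243.0 173.0; side blu 138 245.36 163.88; side yel 0  ; top org 24 275.08 160.92; top blu 78 283.92 160.96; top yel 0  ;
```

Call:
{"name": "carry_out", "arguments": {
  "targets": [
    {"dp": [-2.4, -15, -1.8], "yaw": 0},
    {"dp": [-4.4, -30, -3.3], "yaw": 0},
    {"dp": [-5, -45, -3.8], "yaw": 0},
    {"dp": [-4.4, -60, -3.3], "yaw": 0},
    {"dp": [-2.4, -74, -1.8], "yaw": 0},
    {"dp": [0, -85, 0], "yaw": 0},
    {"dp": [0, -87, 0], "yaw": 0},
    {"dp": [0, -87, 0], "yaw": 0}
  ]
}}

```text
clock: 37.98
eef_pos: [488.2, -166.9, 80.5]
tcp_rot: [-3.141, -0.647, -0.072]
contact_force: [1.2, -1.3, -3.5]
opening: 0.204
grasp_force: 21.4
```

Call:
{"name": "carry_out", "arguments": {
  "targets": [
    {"dp": [-2.4, 12, -1.8], "yaw": 0},
    {"dp": [-4.4, 27, -3.3], "yaw": 0},
    {"dp": [-5, 42, -3.8], "yaw": 0},
    {"dp": [-4.4, 57, -3.3], "yaw": 0},
    {"dp": [-2.4, 72, -1.8], "yaw": 0},
    {"dp": [-0.6, 83, -0.5], "yaw": 0},
    {"dp": [0, 87.5, 0], "yaw": 0},
    {"dp": [0, 87.5, 0], "yaw": 0},
    {"dp": [0, 87.5, 0], "yaw": 0}
  ]
}}

```text
clock: 39.1
eef_pos: [481.1, -253.9, 80.2]
tcp_rot: [-3.141, -0.646, -0.072]
contact_force: [-6.1, 1.0, 1.6]
opening: 0.203
grasp_force: 21.7
```

```bash
python3 -c "
from lev import *
st();cen()"
```

```text
39.1 g [-105.3 -164.4] 89.0 ang 0.596 R 151.9 F [-6.1  1.   1.6] [-3.141 -0.646 -0.072]
side org 0  ; side blu 125 244.88 164.03; side yel 0  ; top org 26 274.88 161.42; top blu 76 281.3 160.62; top yel 0  ;
```

Call:
{"name": "carry_out", "arguments": {
  "targets": [
    {"dp": [0, 0, 0], "yaw": 0},
    {"dp": [0, 0, 0], "yaw": 0},
    {"dp": [0, 0, 0], "yaw": 0},
    {"dp": [-10, 0, -8], "yaw": 0},
    {"dp": [-30, 0, -23], "yaw": 0},
    {"dp": [-55, 0, -42], "yaw": 0},
    {"dp": [-78, 0, -60], "yaw": 0},
    {"dp": [-60, 0, -80], "yaw": 0},
    {"dp": [-50, 0, -95], "yaw": 0},
    {"dp": [-50, 0, -95], "yaw": 0},
    {"dp": [-50, 0, -95], "yaw": 0}
  ],
  "fingers": 0.3
}}

```text
clock: 40.58
eef_pos: [384.4, -246.9, 125.7]
tcp_rot: [-3.141, -0.646, -0.072]
contact_force: [0.1, 0.3, 0.5]
opening: 0.648
grasp_force: 0.0
```

```bash
python3 -c "
from lev import *
st();cen()
b=r.grab_frame('side')[:,:,::-1];a=r.grab_frame('top')[:,:,::-1]
o=np.zeros((600,800,3),np.uint8);c=crop(b,185,105,305,270,3.6);o[:594,:432]=c
c=crop(a,150,130,340,215,1.9);o[:c.shape[0],436:436+c.shape[1]]=c
c=crop(a,230,135,300,185,5);o[200:450,436:786]=c
cv2.imwrite('pics/fin.png',o)"
```

```text
40.58 g [-202.3 -164.2] 134.5 ang 0.48 R 246.3 F [0.1 0.3 0.5] [-3.141 -0.646 -0.072]
side org 0  ; side blu 132 244.84 164.1; side yel 0  ; top org 29 275.03 161.21; top blu 78 281.76 161.22; top yel 0  ;
```

View pics/fin.png

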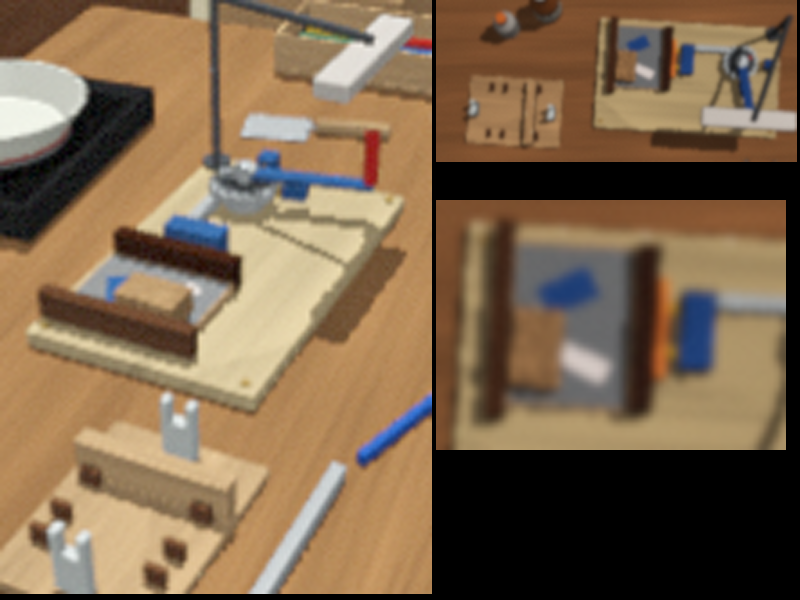

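The final picture shows the strip standing upright and centred against the panel. The pad is on it and pushed in about 14 mm. The bar is on the table and the pale strip is still in the rack.

```bash
python3 -c "
from rig import r
print(r.sign_off())"
```

```text
the job is handed in; nothing more can be done
None
```

I handed the job in at 40.6 s: the bar is on the table, the dark strip stands upright and centred against the panel, and five lever strokes left the pad pushed in about 14 of 24 mm (measured from the camera image). Joint 3 read 0.058 rad, just under its 0.06 limit, while I overstretched the arm to tilt the tool.

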